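# Release the wood sample from the locked clamp and weigh it

### The arm

A 6-joint arm with a two-finger parallel gripper is mounted at the origin on a cart in front of the work surface, level with it; the furniture and walls round the work are solid. World frame = base frame: x ahead of the robot, y to its left, z up, the work surface at z = 0. Lengths are in m, angles in rad, forces in N, time in s.
With the tool pointing down it reaches from about 0.225 to 0.875 m from the base axis. Payload 3.4 kg.
Tool frame: the origin (TCP) lies at the very end of the fingers, on their centre line; the grasp point (between the pads) lies 19 mm behind it; z points along the fingers, y is the direction in which the jaws open and shut (so a half turn about z gives the same grasp; the last joint's range is limited). The gripper opens to 85 mm and grips with 20 to 120 N. Pads are 22 mm wide; open, the fingers measure 114 mm over their backs; the gripper's body (76 mm by 85 mm) begins 54 mm behind the grasp point. The pads swing forward as they close: fully open they stand 13 mm farther back than shut.
Start: joints at [0.984, 0.276, 1.505, -0, 1.361, -0.121], TCP at [0.258, 0.514, 0.231] pointing down, gripper open.
Joint ranges: [-2.89, 2.89], [-0.75, 2.08], [0.22, 2.7], [-1.18, 4.32], [0.11, 2.71], [-2.7, 2.7]. Speed limits (rad/s): [2.57, 2.57, 3.14, 3.14, 3.14, 3.14].

### API

Orientations are given as a unit quaternion [w, x, y, z].
In Python, from rig import manip gives the robot as it stands. The module is installed in compiled form; this text tells all that it offers.
- The arm moves only by the tool carry_out, never from a script. Its argument "moves" is one flat list of numbers, 5 for each row, row after row: the opening in per cent of the stroke, from 0 (shut) to 100 (fully open), then the shift along the world's x, y, z in cm, then the turn about the world's z in rad. A call has exactly 10 rows; each row shifts and turns the commanded pose from where the row before left it; what a row does not reach is not made up. A row lasts 1/10 s, in which the tool goes at most 50 mm and 8.59 degrees, less where a joint would pass 70% of its speed; a pose out of reach is approached as far as the arm can. A call is refused whole if a number of a shift passes 5 or a number of a turn 0.15, either way. A call with a gripper value outside its range is refused whole. The fingers move at their own pace and stop on an object; "squeeze" is the grip in N (left out, the last holds). Time passes only in rows, so rows that do not move let the fingers close, or fill a call up. It gives the time, the measured TCP pose, the force and the opening at its end, in the units of the state.
- manip.get_state(): the state, without advancing time (a new reading comes with each control period).
- manip.get_image(name): name is "side" or "top"; returns the picture (400x640x3 uint8, red, green, blue); there is no depth.
- manip.camera_info(name): a dict with "fov_y" (degrees; the focal length in pixels is half the picture's height over the tangent of half this angle, whatever the lens; pixels are square), "cx", "cy" (the principal point, pixels), "rvec" (rotation vector, rad) and "tvec" (3), from world to camera coordinates, as OpenCV has them. Camera axes: x right, y down, z forward; pixel columns grow to the right and rows downward; lengths in m; the calibration is good to about 2 mm. A picture is of the moment at which its call begins. camera_info takes no time and is no camera call.
- manip.sign_off(): hands the job in, once; it reports no verdict.
The state is a dict: "clock": time; "qpos": joint angles; "qd": joint speeds; "effort": joint torques, N m; "position": TCP position; "ee_rot": TCP orientation; "contact_force": force on the tool from outside, world axes, zero at the start; "moment": the same for the moment, N m; "width": finger opening in m.
Only numpy, scipy, OpenCV 4.12 (cv2) and the standard library are available. Lean on these libraries where they do the work, as an engineer would, in place of code of your own. Each camera call takes 0.05 s, during which the arm holds its last target. There are 200 camera calls.

### The job

The wood sample block is held on the sloping clamping stand. Slide the yellow safety catch fully aside first, then swing the clamp arm clear by its red handle, about a quarter turn. Take the block out and set it down gently in the middle of the balance pan, lying flat and the same way up, leaving the catch open and the arm clear and everything else on the bench where it is.

Things in the scene. Friction and masses are not known exactly. Their poses are not given: they have to be found in the camera images.
- sample_block: Plain wooden block, 95 mm long (own y axis, up the slope at the start), 45 mm wide (x), 32 mm thick (z), about 0.11 kg. Origin: centre of its underside. It lies loose on the middle of the sloping bed, lower end against an 18 mm high ledge; the clamp arm passes 2 mm above it and keeps it in. With the arm away, its long sides are free to be gripped across the 45 mm.
- clamp_stand: Grey steel stand fixed to the worktop, foot 170 x 220 mm. Origin: centre of its underside; x to the back, y left, z up. Its bed, a plate 130 x 220 mm, rises 30 degrees to the back: face centre 58 mm above the origin, uphill = (0.866, 0, 0.5), normal = (-0.5, 0, 0.866) in stand axes. All on it is square to the bed, so a tool along the normal leans 30 degrees.
- catch_grip (a point): Grip point of the safety catch's yellow tab: the tab is 12 mm thick along the slope, 26 mm wide (stand y), 45 to 85 mm above the bed's face; the point is 70 mm above it, 26.5 mm uphill of the bed's centre and 66 mm (+ the catch's travel) to its left. Pinch it across the 12 mm. It stands on a dark steel block 22 x 44 mm, just uphill of the clamp arm, whose top is 42 mm above the bed.
- clamp_catch (a joint): Travel of the safety catch in m along the stand's +y (to the left): 0 to 0.004 at the start (shut: its steel block stands in the way of the arm's tip), 0.028 fully open (stop). It stays where it is left; it takes about 3 N.
- clamp_handle (a point): Grip point of the clamp arm's red handle, on the pivot axis, 72 mm above the bed's face, 84 mm right of the bed's centre. The handle is a bar 84 mm long, 14 mm thick, 44 to 84 mm above the bed, centred on the pivot, lying along the arm. The point's y axis points along the arm to its tip, its z axis along the bed's normal.
- clamp_arm (a joint): Angle of the clamp arm in rad about the bed's normal. 0: the steel arm (28 mm wide, 8 mm thick, 129 mm from pivot to tip) points left across the block; grows clockwise, seen from above, until it points uphill (1.57); stop at 1.65. The shut catch blocks it after about 1 degree. It stays where it is left; takes about 0.15 N m.
- pan_centre (a point): Centre of the top face of the balance's pale flat pan, 134 mm above the worktop; the pan is 450 mm (point x, away from the robot) by 250 mm (point y), does not move, and is empty.
- grease_tin: Grey grease tin, 66 mm across and 52 high, to the right of the stand's front. Not to be disturbed. Origin: centre of its underside.
- oil_bottle: White oil bottle with a red collar and spout, 46 mm across and 131 high, to the right of the stand's front. Not to be disturbed. Origin: centre of its underside.
- bench_mug: White mug, 88 mm across and 95 high, at the right. Not to be disturbed. Origin: centre of its underside.
- pliers: Red-handled pliers, 149 mm long, lying in front at the right. Not to be disturbed. Origin: centre of its underside.
- tape_roll: Black roll of tape, 66 mm across and 19 high, lying in front of the stand. Not to be disturbed. Origin: centre of its underside.
- screwdriver: Red-handled screwdriver, 207 mm long, lying in front at the right. Not to be disturbed. Origin: centre of its underside.
There are look-alikes about, which are no part of the job. What is shaped like the sample_block but blue is not meant.

How it is judged:
On the way, in this order (a step that is already met when the one before it is completed fails the run):
1. the safety catch is slid open while the clamp arm is still closed (value of joint clamp_catch above 0.018 m and value of joint clamp_arm below 0.1 rad), for 0.1 s.
2. the clamp arm is swung clear of the block (value of joint clamp_arm above 1.1 rad), for 0.2 s.
3. the block is carried up in the fingers, higher than the pan (height (world z) of sample_block above 0.138 m and contact force between the fingers and sample_block above 0.5 N), for 0.1 s.
At the end, for the whole second after the job is handed in: the block rests on the pan, flat and the same way up (within 0.1 rad), within 80 mm of the pan's centre, at rest; the catch is still open (over 18 mm) and the arm swung clear (over 1.1 rad) (horizontal distance between sample_block and pan_centre below 0.08 m and z of sample_block in the frame of pan_centre between -0.006 and 0.006 m and angle between sample_block's own z axis and vertical below 0.1 rad and linear speed of sample_block below 0.02 m/s and angular speed of sample_block below 0.2 rad/s and value of joint clamp_catch above 0.018 m and value of joint clamp_arm above 1.1 rad); the robot touches nothing.
It fails at once if the clamp arm is forced past the shut catch (value of joint clamp_arm above 0.2 rad and value of joint clamp_catch below 0.01 m).
It fails at once if the block is dropped or thrown (faster than 0.6 m/s while not held) (linear speed of sample_block above 0.6 m/s and contact force between the fingers and sample_block below 0.05 N).
It fails at once if a bystander is moved by more than 40 mm (distance of any of grease_tin, oil_bottle, bench_mug, pliers, tape_roll, screwdriver from where it was at the start of the episode above 0.04 m).
It also fails if it takes over 56 s, if anything falls off the work surface, if the arm or the gripper's body presses on something with over 40 N, if the wrist force passes 120 N, or if a joint passes its speed limit or range.

## Working session

There is one attempt and no reset: what is moved stays moved. The work goes in short steps, Python scripts to look and compute and a tool call to move; the robot and the scene stay as the last step left them, time stands still between calls to the robot, and variables do not carry over. Pictures are saved under pics/ and viewed, about 8 in all and at most 12, crops included, and the job is handed in when it is done.

Besides the shell and the picture viewer there is one more tool, called after "Request:" in YAML: its name, and indented under it one key for each argument. carry_out: Moves the arm, as the interface text tells. Its arguments: {"type":"object","properties":{"moves":{"type":"array","items":{"type":"number"}},"squeeze":{"type":"number"}},"required":["moves"]}

```bash
mkdir -p pics; cat > h.py <<'E'
import numpy as np, cv2
from rig import manip
def cam(n):
    i=manip.camera_info(n); f=200/np.tan(np.radians(i['fov_y'])/2)
    K=np.array([[f,0,i['cx']],[0,f,i['cy']],[0,0,1]]); R=cv2.Rodrigues(np.array(i['rvec'],float))[0]
    return K,R,np.array(i['tvec'],float).ravel()
def proj(n,P):
    K,R,t=cam(n); c=np.atleast_2d(P)@R.T+t; u=c@K.T; return u[:,:2]/u[:,2:]
def ray(n,uv):
    K,R,t=cam(n); d=R.T@np.linalg.inv(K)@[uv[0],uv[1],1]; return -R.T@t,d/np.linalg.norm(d)
def plane(n,uv,z):
    o,d=ray(n,uv); return o+d*(z-o[2])/d[2]
def tri(a,b):
    o1,d1=ray('side',a);o2,d2=ray('top',b)
    s=np.linalg.lstsq(np.c_[d1,-d2],o2-o1,rcond=None)[0]; p,q=o1+s[0]*d1,o2+s[1]*d2
    return (p+q)/2,np.linalg.norm(p-q)
def snap(n,f):
    im=manip.get_image(n); cv2.imwrite(f'pics/{f}.png',im[:,:,::-1]); return im
E
python3 - <<'E'
from h import *
for n in('side','top'):
    snap(n,n+'0'); i=manip.camera_info(n); K,R,t=cam(n); print(i,-R.T@t)
print(manip.get_state())
E
```

```text
{'fov_y': 42.91162546590215, 'cx': 332.1027009264129, 'cy': 200.97305732132418, 'rvec': array([ 1.90697988, -0.44492909,  0.2882045 ]), 'tvec': array([-0.47939268,  0.11557   ,  1.37659775])} [-0.10295078 -1.32560072  0.60858773]
{'fov_y': 44.83840644473485, 'cx': 324.346404064826, 'cy': 197.3424400370298, 'rvec': array([ 2.41090776, -1.60244174,  0.24512323]), 'tvec': array([-0.31472505,  0.36837659,  1.63807265])} [ 0.00896445 -0.32118556  1.67773498]
{'clock': 0.1, 'qpos': array([ 9.84017690e-01,  2.76547968e-01,  1.50599490e+00, -1.28982341e-05,
        1.36072873e+00, -1.20965373e-01]), 'qd': array([ 4.06606403e-04,  3.93643321e-04, -3.36158597e-03, -2.86404906e-04,
        1.43260655e-03,  5.23876049e-05]), 'effort': array([ 1.07763488e-03, -4.17697906e+01, -2.46405011e+01, -3.66622153e-04,
        5.79109619e-03,  1.09235224e-06]), 'position': array([0.25798791, 0.51334455, 0.23052162]), 'ee_rot': array([-2.84989346e-04,  2.30805251e-01,  9.72999605e-01, -7.89643265e-04]), 'contact_force': array([0.14451647, 0.08474507, 0.09526839]), 'moment': array([-0.04554998, -0.01871778,  0.04173548]), 'width': 0.08526286676945845}
```

View pics/side0.png

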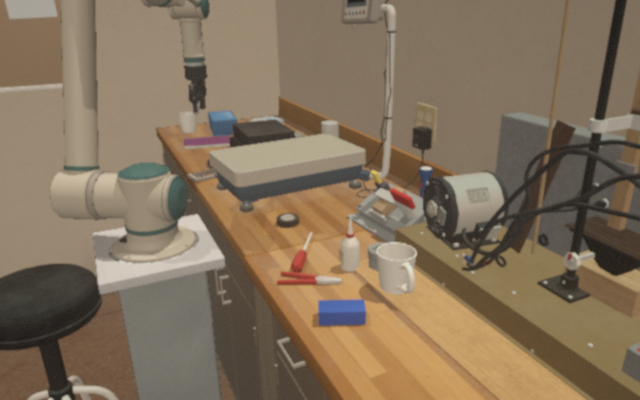

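View pics/top0.png

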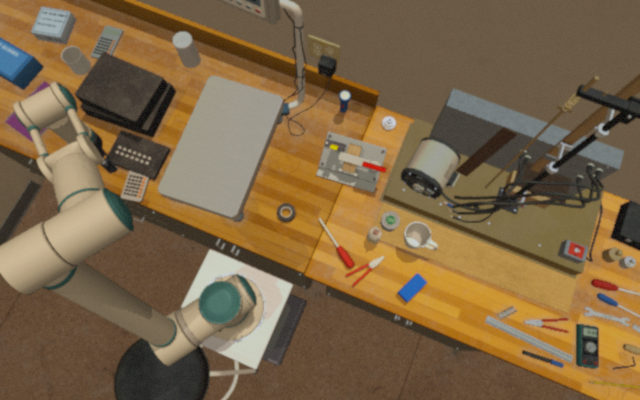

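The side view shows the stand near (385,205), yellow tab (377,177) and red handle (402,198). In the top view the stand is at (350,160), tab (334,147), handle (373,167) and pan about (222,145). The blue look-alike is at (412,288).

```bash
python3 - <<'E'
from h import *
B={'side':(350,160,440,245),'top':(310,120,400,200)}
ims=[]
cents={}
for n,(a,b,c,d) in B.items():
    im=cv2.imread(f'pics/{n}0.png'); h=cv2.cvtColor(im,cv2.COLOR_BGR2HSV)
    for k,lo,hi in(('yel',(22,150,120),(33,255,255)),('red',(0,190,120),(6,255,255))):
        m=cv2.inRange(h,lo,hi)
        if k=='red': m|=cv2.inRange(h,(174,190,120),(180,255,255))
        mm=np.zeros_like(m); mm[b:d,a:c]=m[b:d,a:c]
        _,_,st,ce=cv2.connectedComponentsWithStats(mm); i=1+st[1:,4].argmax()
        cents[n,k]=ce[i]; print(n,k,ce[i],st[i])
    ims.append(cv2.resize(im[b:b+80,a:a+90],None,fx=8,fy=8,interpolation=cv2.INTER_CUBIC)[:600,:400*2][:, :])
    cv2.imwrite(f'pics/crop_{n}.png',cv2.resize(im[b:b+75,a:a+95],None,fx=8,fy=8,interpolation=cv2.INTER_CUBIC))
for k in('yel','red'): print(k,tri(cents['side',k],cents['top',k]))
# pan
im=cv2.imread('pics/top0.png')
h=cv2.cvtColor(im,cv2.COLOR_BGR2HSV); m=cv2.inRange(h,(0,0,120),(180,45,255)); mm=np.zeros_like(m); mm[70:220,155:290]=m[70:220,155:290]
mm=cv2.morphologyEx(mm,cv2.MORPH_OPEN,np.ones((9,9)))
c=max(cv2.findContours(mm,0,2)[0],key=cv2.contourArea)
q=np.array([plane('top',p[0],.134)[:2] for p in c],np.float32); print('pan',cv2.minAreaRect(q))
for nm,(u,v) in dict(bl=(318,178),br=(382,190),tr=(386,147),tl=(327,131)).items(): print(nm,plane('top',(u,v),0))
E
```

```text
Traceback (most recent call last):
ValueError: attempt to get argmax of an empty sequence
```

```bash
cat > m.py <<'E'
from h import *
B={'side':(350,160,440,245),'top':(310,120,400,200)}
cents={}
for n,(a,b,c,d) in B.items():
    im=cv2.imread(f'pics/{n}0.png'); h=cv2.cvtColor(im,cv2.COLOR_BGR2HSV)
    cv2.imwrite(f'pics/crop_{n}.png',cv2.resize(im[b:b+75,a:a+95],None,fx=8,fy=8,interpolation=cv2.INTER_CUBIC))
    for k,lo,hi in(('yel',(23,110,110),(35,255,255)),('red',(0,170,110),(7,255,255))):
        m=cv2.inRange(h,lo,hi)
        if k=='red': m|=cv2.inRange(h,(174,170,110),(180,255,255))
        mm=np.zeros_like(m); mm[b:d,a:c]=m[b:d,a:c]
        _,_,st,ce=cv2.connectedComponentsWithStats(mm)
        if len(st)<2: print('none',n,k); continue
        i=1+st[1:,4].argmax()
        cents[n,k]=ce[i]; print(n,k,ce[i],st[i])
for k in('yel','red'):
    if ('side',k) in cents and ('top',k) in cents: print(k,tri(cents['side',k],cents['top',k]))
im=cv2.imread('pics/top0.png')
h=cv2.cvtColor(im,cv2.COLOR_BGR2HSV); m=cv2.inRange(h,(0,0,120),(180,45,255)); mm=np.zeros_like(m); mm[70:220,155:290]=m[70:220,155:290]
mm=cv2.morphologyEx(mm,cv2.MORPH_OPEN,np.ones((9,9)))
c=max(cv2.findContours(mm,0,2)[0],key=cv2.contourArea)
q=np.array([plane('top',p[0],.134)[:2] for p in c],np.float32); print('pan',cv2.minAreaRect(q))
E
python3 m.py
```

```text
side yel [373.76470588 171.64705882] [371 170   6   4  17]
side red [402.25675676 196.67567568] [391 190  23  17  74]
top yel [333.34883721 146.93023256] [329 144   9   7  43]
top red [374.25773196 166.86597938] [363 162  23  10  97]
yel (array([ 0.6129565 , -0.11600251,  0.14511749]), np.float64(0.0014151025377108243))
red (array([ 0.61017001, -0.26992548,  0.12042299]), np.float64(0.0003737204801735718))
pan ((0.48263853788375854, 0.24265724420547485), (0.4664492607116699, 0.2818082869052887), 3.8751320838928223)
```

View pics/crop_top.png

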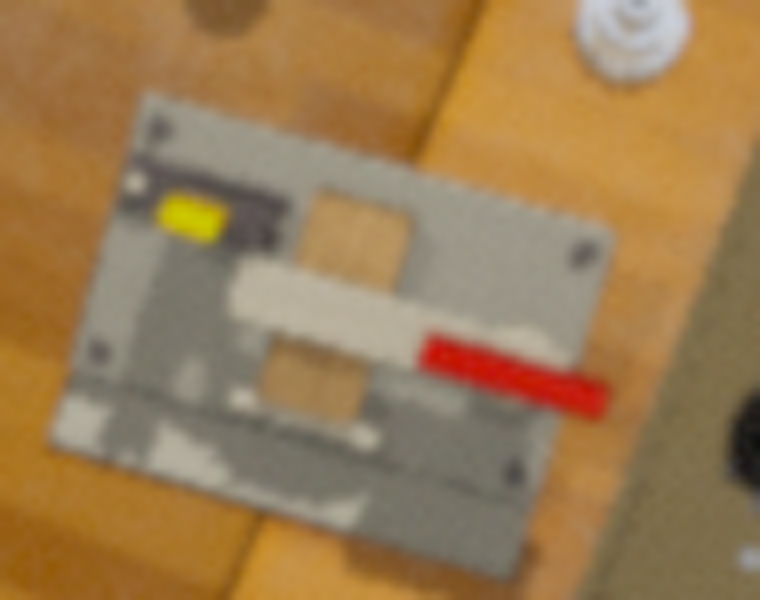

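View pics/crop_side.png

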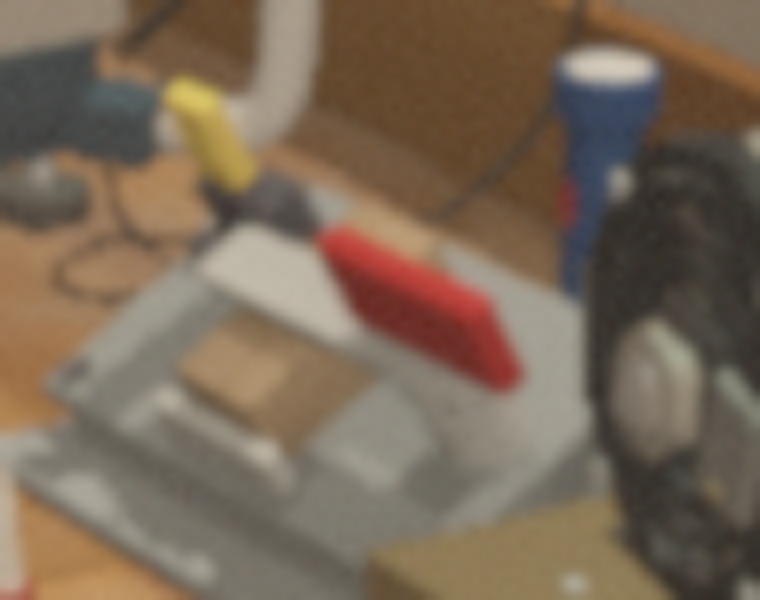

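The crops show a tab top at about (334,147) top / (374,172) side, and handle ends at (363,164)/(386,169) top and (392,190)/(414,207) side. The block is bare below and above the arm.

```bash
python3 - <<'E'
from h import *
L=tri((391.9,189.8),(363.4,164)); R=tri((413.8,207.5),(385.9,169.4)); T=tri((373.8,171.6),(334.1,147.2))
print(L,R,T)
d=(L[0]-R[0])[:2]; print('handle len',np.linalg.norm(d),'yaw',np.arctan2(-d[0],d[1]))
for y in (66,68):  # tab->pivot vector: stand (dx,dy)=(22.4, y+84) mm
    v=T[0][:2]-(L[0]+R[0])[:2]/2; print('yaw from tab',np.arctan2(v[1],v[0])-np.arctan2(y+84,22.4),np.linalg.norm(v))
# foot edges / block bottom rows in top crop
C=lambda x,y:(310+x/8,120+y/8)
a,b=plane('top',C(52,440),.0)[:2],plane('top',C(510,578),.0)[:2]; d=a-b; print('foot front',a,b,np.linalg.norm(d),np.arctan2(-d[0],d[1]))
c,e=plane('top',C(147,95),.09)[:2],plane('top',C(612,235),.09)[:2]; d=c-e; print('bed top edge',c,e,np.linalg.norm(d),np.arctan2(-d[0],d[1]))
E
```

```text
(array([ 0.6017154 , -0.23220151,  0.12907151]), np.float64(0.0004753713725411584)) (array([ 0.62290957, -0.30911646,  0.10172791]), np.float64(0.002617299222228761)) (array([ 0.6120426 , -0.11871031,  0.14635112]), np.float64(0.0024499217467354828))
handle len 0.07978158734719895 yaw 0.26888060950376963
yaw from tab 0.15001402971840871 0.15194890872948577
yaw from tab 0.1480914305327421 0.15194890872948577
foot front [ 0.54451806 -0.08220469] [ 0.56429448 -0.2993131 ] 0.21800727216878144 0.0908394071059132
bed top edge [ 0.68190315 -0.0705557 ] [ 0.69981829 -0.28511829] 0.21530921946754872 0.08330289520133634
```

```bash
cat >> h.py <<'E'
YAW=0.087; u=np.array([.866,0,.5]); nn=np.array([-.5,0,.866])
Rz=lambda a:np.array([[np.cos(a),-np.sin(a),0],[np.sin(a),np.cos(a),0],[0,0,1]])
def bed(a,y,h,O=None):  # uphill, left, height in mm -> world
    p=np.array([0,0,.058])+(a*u+h*nn+y*np.array([0,1,0]))/1000
    return (OR if O is None else O)+Rz(YAW)@p
E
python3 - <<'E'
from h import *
z0=np.zeros(3); C=lambda x,y:(310+x/8,120+y/8)
p=plane('top',C(427,352),.131);q=plane('top',C(607,395),.131);t=plane('top',(333.7,147),.145)
d=(p-q); print('handle',p,q,np.linalg.norm(d),np.arctan2(-d[0],d[1]))
print('O handle',(p+q)/2-bed(0,-84,84,z0)); print('O tab',t-bed(26.5,67,85,z0))
a,b=plane('top',C(52,440),0),plane('top',C(510,578),0); print('O foot',(a+b)/2-Rz(YAW)@[-.085,0,0])
# block upper end top-face edge: u = ? ledge at lower end; block centred on bed -> u+47.5,h32
for x,y in((320,190),(412,210),(262,400),(360,420)): print(plane('top',C(x,y),.09))
E
```

```text
handle [ 0.60117497 -0.23232905  0.131     ] [ 0.61279834 -0.30978792  0.131     ] 0.07832611024424165 0.14894725878827608
O handle [ 6.41529024e-01 -1.83726788e-01  2.56000000e-04]
O tab [ 6.39225922e-01 -1.82491735e-01  1.40000000e-04]
O foot [ 0.63908479 -0.18337322  0.        ]
[ 0.66953553 -0.15852846  0.09      ]
[ 0.67651549 -0.19950444  0.09      ]
[ 0.56822952 -0.17194744  0.09      ]
[ 0.57624332 -0.21462792  0.09      ]
```

```bash
echo 'OR=np.array([.640,-.183,0])' >> h.py; python3 - <<'E'
from h import *
np.set_printoptions(precision=1,suppress=True)
print('catch start',bed(25,28,60)*100,'end',bed(25,68,60)*100)
print(manip.get_state()['position']*100)
for th in np.arange(0,1.61,.2):
    # finger circle radius ~14, bar half 7, r=30
    d=np.array([np.sin(th),np.cos(th)]);n=np.array([-np.cos(th),np.sin(th)]); c=np.array([0,-84])+28*d+21*n
    print(th,c,bed(c[0],c[1],62)*100)
E
```

```text
catch start [ 62.9 -15.6  12.2] end [ 62.6 -11.6  12.2]
[25.8 51.3 23.1]
0.0 [-21. -56.] [ 59.6 -24.3  10.1]
0.2 [-15.  -52.4] [ 60.1 -23.9  10.4]
0.4 [ -8.4 -50. ] [ 60.6 -23.6  10.7]
0.6000000000000001 [ -1.5 -49. ] [ 61.2 -23.5  11.1]
0.8 [  5.5 -49.4] [ 61.8 -23.5  11.4]
1.0 [ 12.2 -51.2] [ 62.4 -23.6  11.8]
1.2000000000000002 [ 18.5 -54.3] [ 63.  -23.8  12.1]
1.4000000000000001 [ 24.  -58.5] [ 63.5 -24.2  12.4]
1.6 [ 28.6 -63.8] [ 63.9 -24.7  12.6]
```

Request:
carry_out:
  moves: [0,1.5,-3,0.3,0.03,0,1.5,-3,0.3,0.03,0,2,-3.5,0,0.03,0,2,-3.5,0,0.03,0,2,-3.5,0,0.03,0,2,-3.5,0,0.03,0,2,-3.5,0,0.03,0,2,-3.5,0,0.03,0,2,-3.5,0,0.03,0,2,-3.5,0,0.03]
  squeeze: 20

```text
clock: 1.1
position: [0.4486, 0.1722, 0.2371]
ee_rot: [-0.0, 0.082, 0.997, 0.0]
contact_force: [0.4, 0.1, -1.3]
width: -0.0
```

Request:
carry_out:
  moves: [0,2,-3.5,0,0.03,0,2,-3.5,0,0.03,0,2,-3.5,0,0.03,0,2,-3.5,0,0.03,0,2,-3.5,0,0.03,0,2,-3.5,0,0.03,0,2,-3.5,0,0.03,0,2,-3.5,0,0.03,0,1.1,-3,0,0.01,0,1,-1.9,0,0]

```text
clock: 2.1
position: [0.6296, -0.1578, 0.2363]
ee_rot: [-0.001, -0.041, 0.999, -0.0]
contact_force: [-0.0, 0.8, -0.3]
width: 0.0003
```

Request:
carry_out:
  moves: [0,0,0,-2.5,0,0,0,0,-2.5,0,0,0,0,-2.5,0,0,0,0,-2,0,0,0,0,-1,0,0,0,0,-0.9,0,0,0,0,0,0,0,0,0.5,0,0,0,0,0.5,0,0,0,0,0,0,0]

```text
clock: 3.1
position: [0.6297, -0.1444, 0.1244]
ee_rot: [0.001, -0.042, 0.999, -0.0]
contact_force: [-0.2, -0.9, -0.8]
width: 0.0003
```

```bash
python3 - <<'E'
from h import *
a=snap('side','side1');b=snap('top','top1')
r=lambda im,x,y:cv2.resize(im[y:y+75,x:x+50,::-1],None,fx=8,fy=8,interpolation=cv2.INTER_CUBIC)
cv2.imwrite('pics/c1.png',np.hstack([r(a,352,150),r(b,315,115)]))
E
```

```text
(no output)
```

View pics/c1.png

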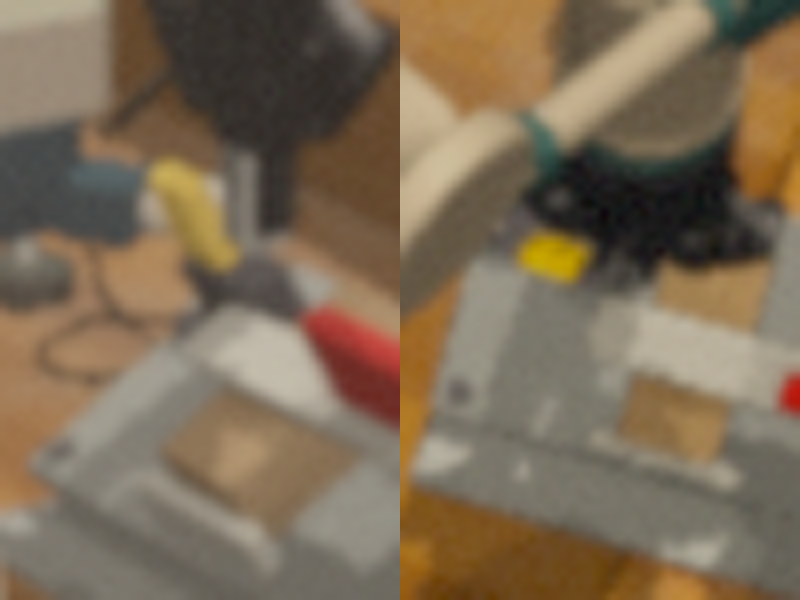

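The side crop shows the fingers just right of the yellow tab, level with it. Now I push it.

Request:
carry_out:
  moves: [0,0,0.3,0,0,0,0,0.3,0,0,0,0,0.3,0,0,0,0,0.3,0,0,0,0,0.3,0,0,0,0,0.3,0,0,0,0,0.3,0,0,0,0,0.3,0,0,0,0,0.3,0,0,0,0,0.3,0,0]

```text
clock: 4.2
position: [0.6291, -0.115, 0.1232]
ee_rot: [-0.0, -0.042, 0.999, 0.0]
contact_force: [-1.4, -2.8, 1.0]
width: 0.0
```

Request:
carry_out:
  moves: [0,0,0.3,0,0,0,0,0.3,0,0,0,0,0.2,0,0,0,0,0.1,0,0,0,0,0,0,0,0,0,0,0,0,0,0,0,0,0,0,0,0,0,0,0,0,0,0,0,0,0,0,0,0]

```text
clock: 5.2
position: [0.6292, -0.1107, 0.1234]
ee_rot: [-0.0, -0.043, 0.999, -0.004]
contact_force: [-3.0, -12.0, -1.6]
width: -0.0002
```

Request:
carry_out:
  moves: [0,0,-1,0,0,0,0,-1.5,0,0,0,0,0,3,0,0,0,0,4,0,0,-1,-2.5,1,0,0,-1.5,-2.5,0,0,0,-1.5,-2.5,0,0,0,-1.5,-2.5,0,0,0,-1,-1,0,0,0,0,0,0,0]

```text
clock: 6.2
position: [0.5635, -0.2421, 0.2034]
ee_rot: [0.0, -0.041, 0.999, 0.0]
contact_force: [0.1, 0.2, 0.5]
width: 0.0002
```

```bash
python3 - <<'E'
from h import *
b=snap('top','top2');a=snap('side','side2')
h=cv2.cvtColor(b,cv2.COLOR_RGB2HSV);m=cv2.inRange(h,(23,110,110),(35,255,255))
m[:125]=0;m[200:]=0;m[:,:310]=0;m[:,400:]=0
print(m.sum()/255)
if m.any():
    c=np.argwhere(m).mean(0)[::-1]; p=plane('top',c,.145); print(c,Rz(-YAW)@(p-OR)*1000)
r=lambda im,x,y:cv2.resize(im[y:y+75,x:x+50,::-1],None,fx=8,fy=8,interpolation=cv2.INTER_CUBIC)
cv2.imwrite('pics/c2.png',np.hstack([r(a,365,150),r(b,340,125)]))
print(manip.get_state()['position'])
E
```

```text
16.0
[328.1875 144.375 ] [-16.8657717   88.35414263 145.        ]
[ 0.56481743 -0.24049717  0.20341676]
```

View pics/c2.png

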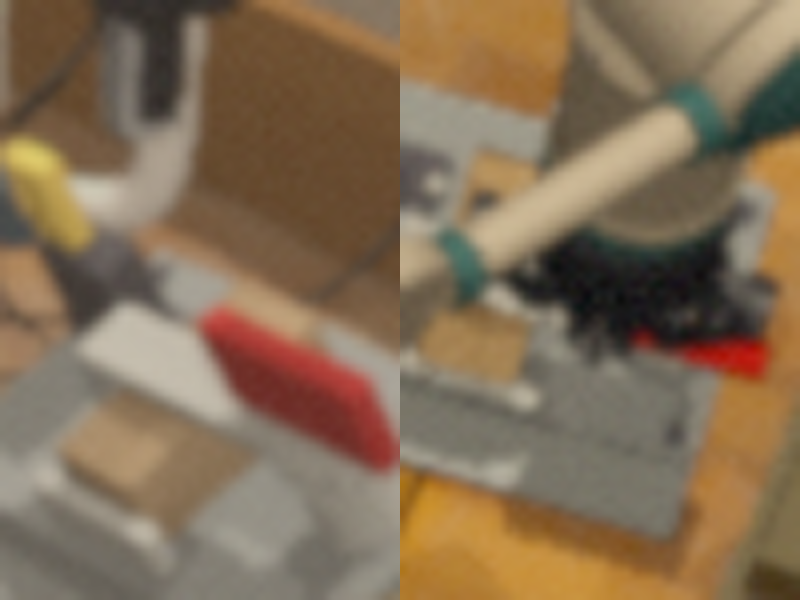

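Side crop: the tab has moved left and the arm is still across the block, with the fingers above and in front of the handle. Next I lower and begin swinging.

Request:
carry_out:
  moves: [0,0,0,-3,0,0,0,0,-3,0,0,0,0,-2.5,0,0,0,0,-1.5,0,0,0,0,-0.6,0,0,0.5,0,0,0,0,0.5,0,0,0,0,0.5,0,0.1,0,0,0.4,0,0.1,0,0,0.4,0,0.2,0]

```text
clock: 7.3
position: [0.5854, -0.241, 0.1011]
ee_rot: [-0.003, -0.042, 0.999, 0.0]
contact_force: [-6.5, -0.9, -2.4]
width: -0.0
```

Request:
carry_out:
  moves: [0,0.3,0.2,0.2,0,0,0.3,0.2,0.2,0,0,0.3,0.1,0.2,0,0,0.3,0.1,0.2,0,0,0.3,0,0.2,0,0,0.3,0,0.2,0,0,0.3,0,0.2,0,0,0.3,-0.1,0.2,0,0,0,0,0,0,0,0,0,0,0]

```text
clock: 8.3
position: [0.6079, -0.2351, 0.1162]
ee_rot: [-0.004, -0.042, 0.999, 0.002]
contact_force: [-6.7, 1.6, -1.8]
width: -0.0
```

Request:
carry_out:
  moves: [0,0.3,-0.1,0.2,0,0,0.3,-0.1,0.2,0,0,0.3,-0.1,0.2,0,0,0.3,-0.2,0.1,0,0,0.2,-0.2,0.1,0,0,0.2,-0.3,0.1,0,0,0.1,-0.3,0,0,0,0.1,-0.3,0,0,0,0,-0.2,0,0,0,0,0,0,0]

```text
clock: 9.3
position: [0.6263, -0.2462, 0.1258]
ee_rot: [-0.003, -0.042, 0.999, 0.008]
contact_force: [-6.1, 16.5, 4.0]
width: -0.0003
```

Request:
carry_out:
  moves: [0,0,0.8,0,0,0,0,0.8,0,0,0,0,0,3,0,0,-1,0,4,0,0,-3,0,4,0,0,-4,2,2,0,0,-4,4,0,0,0,-4,4,0,0,75,-4,4,0,0,75,0,0,0,0]

```text
clock: 10.3
position: [0.4383, -0.1082, 0.257]
ee_rot: [-0.001, -0.043, 0.999, 0.001]
contact_force: [1.0, -0.5, -0.6]
width: 0.0284
```

```bash
python3 - <<'E'
from h import *
b=snap('top','top3');a=snap('side','side3')
r=lambda im,x,y:cv2.resize(im[y:y+75,x:x+50,::-1],None,fx=8,fy=8,interpolation=cv2.INTER_CUBIC)
B=cv2.resize(b[118:198,312:402,::-1],None,fx=7,fy=7,interpolation=cv2.INTER_CUBIC)
cv2.imwrite('pics/c3.png',B)
print(manip.get_state())
E
```

```text
{'clock': 10.4, 'qpos': array([-3.99469782e-01,  7.91407852e-02,  1.69063927e+00, -3.74920036e-04,
        1.36755116e+00, -2.05530375e+00]), 'qd': array([-0.01631364,  0.04268164, -0.04489179, -0.00142692, -0.00813006,
        0.00089396]), 'effort': array([ 5.91961406e-01, -3.09832907e+01, -2.35430682e+01,  6.34718849e-02,
        2.67210435e-01,  9.18670732e-03]), 'position': array([ 0.44352537, -0.11205665,  0.257584  ]), 'ee_rot': array([ 0.0018474 , -0.04254333,  0.99909233, -0.00107742]), 'contact_force': array([ 0.54022384,  0.32140685, -0.23116145]), 'moment': array([ 0.04968399, -0.00313296,  0.07183866]), 'width': 0.0432932158392359}
```

View pics/c3.png

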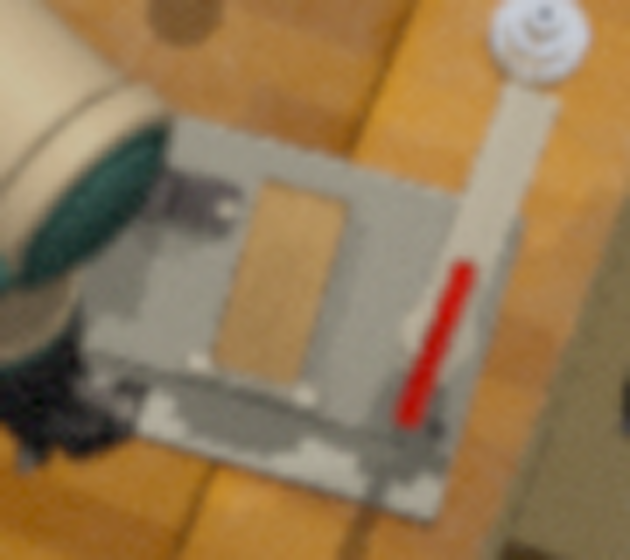

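The crop shows the arm pointing uphill, clear of the block; block corners are at about (265,182), (347,197), (217,362) and (298,385).

```bash
python3 - <<'E'
from h import *
C=lambda x,y:(312+x/7,118+y/7)
P=[plane('top',C(265,182),.1095),plane('top',C(347,197),.1095),plane('top',C(217,362),.062),plane('top',C(298,385),.062)]
for p in P: print(p)
m=np.mean(P,0); d=P[0]+P[1]-P[2]-P[3]; print(m,'yaw',np.arctan2(d[1],d[0]),'width',np.linalg.norm(P[0]-P[1]),np.linalg.norm(d)/2)
print('expected',bed(0,0,32),bed(0,0,16), 'tcp should be',bed(0,0,16)+[0,0,-.009])
E
```

```text
[ 0.66035328 -0.16041692  0.1095    ]
[ 0.66878899 -0.20108127  0.1095    ]
[ 0.57943161 -0.1697276   0.062     ]
[ 0.58391749 -0.2120442   0.062     ]
[ 0.62312284 -0.1858175   0.08575   ] yaw 0.1216784420527184 width 0.04153011304160915 0.09607730606340656
expected [ 0.62406051 -0.18439024  0.085712  ] [ 0.63203026 -0.18369512  0.071856  ] tcp should be [ 0.63203026 -0.18369512  0.062856  ]
```

Request:
carry_out:
  moves: [76,4,-1.5,0,0,76,4,-1.5,0,0,76,4,-1.5,0,0,76,4,-1.5,-1,0,76,2.8,-1.3,-2,0,76,0,0,-3,0,76,0,0,-3,0,76,0,0,-2,0,76,0,0,0,0,76,0,0,0,0]

```text
clock: 11.4
position: [0.6326, -0.1864, 0.1461]
ee_rot: [0.0, -0.042, 0.999, -0.0]
contact_force: [0.1, 0.2, -0.0]
width: 0.0648
```

Request:
carry_out:
  moves: [76,0,0.1,-3,0,76,0,0,-2.5,0,76,0,0,-1.5,0,76,0,0,-0.7,0,76,0,0,-0.4,0,76,0,0,0,0,30,0,0,0,0,30,0,0,0,0,30,0,0,0,0,30,0,0,0,0]
  squeeze: 30

```text
clock: 12.4
position: [0.6321, -0.1841, 0.0669]
ee_rot: [0.001, -0.042, 0.999, -0.0]
contact_force: [0.4, 2.5, 5.4]
width: 0.0445
```

Request:
carry_out:
  moves: [30,0,0,0.5,0,30,0,0,1,0,30,0,0,1.5,0,30,0,0,2,0,30,0,0,2,0,30,0,0,2,0,30,0,0,2,0,30,0,0,2,0,30,0,0,2,0,30,0,0,0,0]

```text
clock: 13.4
position: [0.6328, -0.1851, 0.219]
ee_rot: [0.003, -0.042, 0.999, -0.002]
contact_force: [0.2, 0.4, -1.0]
width: 0.0442
```

```bash
python3 - <<'E'
from h import *
a=snap('side','side4'); cv2.imwrite('pics/c4.png',cv2.resize(a[120:220,340:450,::-1],None,fx=5,fy=5,interpolation=cv2.INTER_CUBIC))
E
```

```text
(no output)
```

View pics/c4.png

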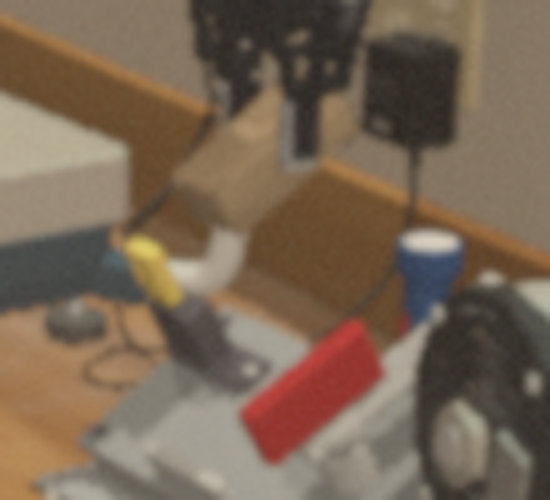

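The side crop shows the block held firmly, front end tipped down about 30° as it lay on the bed. I carry it over to the pan.

Request:
carry_out:
  moves: [30,-0.5,1.5,0.3,0,30,-1,2.5,0,0,30,-1,3,0,0,30,-1,3,0,0,30,-1,3,0,0,30,-1,3,0,0,30,-1,3,0,0,30,-1,3,0,0,30,-1,3,0,0,30,-1,3,0,0]

```text
clock: 14.45
position: [0.5338, 0.0977, 0.217]
ee_rot: [-0.002, -0.042, 0.999, 0.0]
contact_force: [-0.7, 0.3, -0.7]
width: 0.0446
```

Request:
carry_out:
  moves: [30,-1,3,0,0,30,-1,3,0,0,30,-1,3,0,0,30,-1,3,0,0,30,-1,2.5,0,0,30,-0.8,1.5,0,0,30,0,0,-1.5,0,30,0,0,-1.5,0,30,0,0,0,0,30,0,0,0,0]
  squeeze: 20

```text
clock: 15.45
position: [0.4769, 0.2559, 0.1876]
ee_rot: [-0.001, -0.042, 0.999, -0.0]
contact_force: [0.4, 0.2, -0.5]
width: 0.0446
```

Now lower slowly until the front edge touches (expected at TCP z ≈ 0.167).

Request:
carry_out:
  moves: [30,0,0,-0.5,0,30,0,0,-0.5,0,30,0,0,-0.3,0,30,0,0,-0.3,0,30,0,0,-0.2,0,30,0,0,-0.2,0,30,0,0,-0.2,0,30,0,0,-0.2,0,30,0,0,0,0,30,0,0,0,0]

```text
clock: 16.45
position: [0.4793, 0.2561, 0.166]
ee_rot: [0.002, -0.042, 0.999, 0.0]
contact_force: [0.9, -1.2, 7.3]
width: 0.0444
```

Request:
carry_out:
  moves: [30,0.2,0,-0.2,0,30,0.2,0,-0.2,0,30,0.2,0,-0.2,0,30,0.2,0,-0.2,0,30,0.2,0,-0.2,0,30,0.2,0,-0.2,0,30,0.2,0,-0.2,0,30,0.1,0,-0.2,0,30,0,0,0,0,30,0,0,0,0]

```text
clock: 17.45
position: [0.4945, 0.2571, 0.1499]
ee_rot: [0.002, -0.042, 0.999, 0.001]
contact_force: [0.1, 2.0, 6.0]
width: 0.0444
```

```bash
python3 - <<'E'
from h import *
a=snap('side','side5'); p=proj('side',[.49,.255,.15])[0].astype(int); print(p)
x,y=max(p[0]-60,0),max(p[1]-50,0); cv2.imwrite('pics/c5.png',cv2.resize(a[y:y+90,x:x+120,::-1],None,fx=6,fy=6,interpolation=cv2.INTER_CUBIC))
E
```

```text
[287 145]
```

View pics/c5.png

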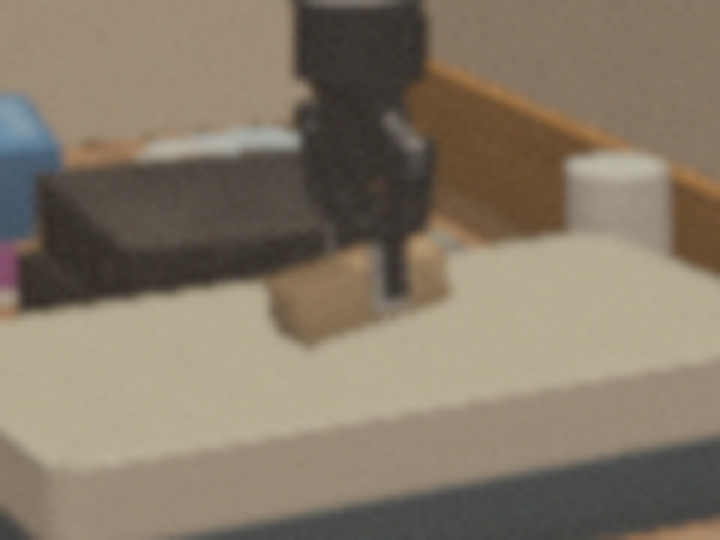

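The crop shows the block pivoting toward flat, with a few degrees left. I keep lowering.

Request:
carry_out:
  moves: [30,0.1,0,-0.1,0,30,0.1,0,-0.1,0,30,0.1,0,-0.1,0,30,0.1,0,-0.1,0,30,0,0,-0.1,0,30,0,0,-0.1,0,30,0,0,-0.1,0,30,0,0,0,0,30,0,0,0,0,30,0,0,0,0]

```text
clock: 18.5
position: [0.4986, 0.2574, 0.1431]
ee_rot: [0.002, -0.042, 0.999, 0.002]
contact_force: [0.3, 1.9, 5.4]
width: 0.0447
```

Request:
carry_out:
  moves: [30,0,0,-0.1,0,30,0,0,-0.1,0,30,0,0,0,0,30,0,0,0,0,30,0,0,0,0,30,0,0,0,0,30,0,0,0,0,30,0,0,0,0,30,0,0,0,0,30,0,0,0,0]

```text
clock: 19.5
position: [0.4994, 0.2575, 0.1415]
ee_rot: [0.003, -0.042, 0.999, 0.002]
contact_force: [1.1, 2.5, 6.6]
width: 0.0447
```

Request:
carry_out:
  moves: [30,0,0,-0.1,0,30,0,0,-0.1,0,30,0,0,-0.1,0,30,0,0,0,0,30,0,0,0,0,30,0,0,0,0,30,0,0,0,0,30,0,0,0,0,30,0,0,0,0,30,0,0,0,0]

```text
clock: 20.5
position: [0.5001, 0.2576, 0.1401]
ee_rot: [0.004, -0.042, 0.999, 0.002]
contact_force: [0.3, 2.6, 14.7]
width: 0.0447
```

Force has jumped to 15 N, so the block is flat. I release and rise.

Request:
carry_out:
  moves: [30,0,0,0.2,0,60,0,0,0.1,0,65,0,0,0,0,70,0,0,0,0,75,0,0,0,0,75,0,0,0,0,75,0,0,0.5,0,75,0,0,1,0,75,0,0,2,0,75,0,0,2,0]

```text
clock: 21.5
position: [0.4972, 0.2558, 0.1955]
ee_rot: [0.0, -0.042, 0.999, 0.0]
contact_force: [0.2, 0.5, 0.5]
width: 0.0639
```

Request:
carry_out:
  moves: [75,0,0,3,0,75,0,0,3,0,75,-2,1,3,0,75,-3,3,0,0,75,-3,3,0,0,75,-3,3,0,0,75,-3,3,0,0,75,-3,3,0,0,75,0,0,0,0,75,0,0,0,0]

```text
clock: 22.5
position: [0.3267, 0.4163, 0.2852]
ee_rot: [0.001, -0.043, 0.999, 0.0]
contact_force: [-0.1, 0.3, -0.7]
width: 0.0642
```

```bash
python3 - <<'E'
from h import *
a=snap('side','side6');b=snap('top','top6')
p=proj('top',[.5,.257,.134])[0].astype(int)
r=lambda im,x,y,w,h,f:cv2.resize(im[y:y+h,x:x+w,::-1],None,fx=f,fy=f,interpolation=cv2.INTER_CUBIC)
cv2.imwrite('pics/c6.png',np.hstack([r(a,210,120,100,140,4),r(b,150,70,100,140,4)])); cv2.imwrite('pics/f6.png',b[:,:,::-1]); print(p,manip.get_state()['clock'],manip.get_state()['position'])
E
```

```text
[220 137] 22.6 [0.32785966 0.41534611 0.28480542]
```

View pics/c6.png

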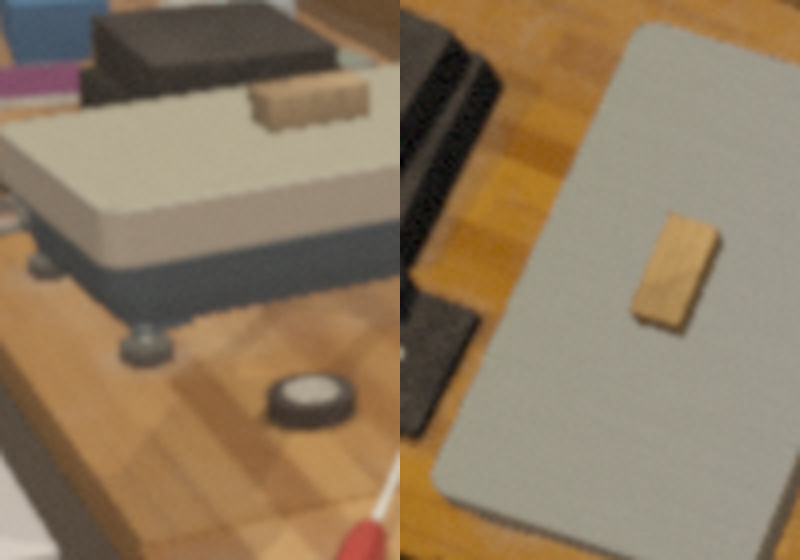

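View pics/f6.png

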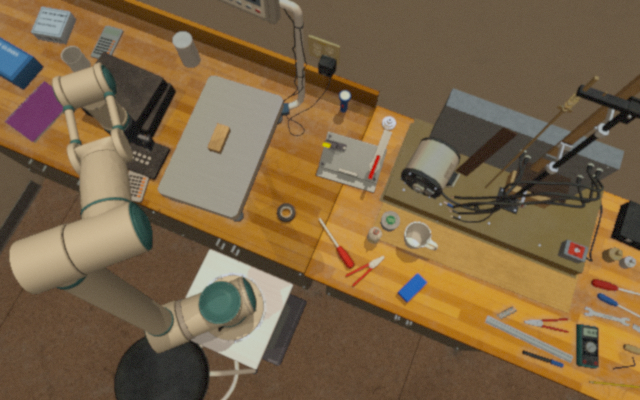

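The block lies flat at (219,138), about 25 mm from the pan's centre at (223,146). The catch has moved from column 333 to about 327, the arm points uphill, and the bystanders are in place.

```bash
python3 -c "
from h import *
print(manip.sign_off())"
```

```text
the job is handed in; nothing more can be done
None
```

The wood sample block is lying flat and the same way up on the balance pan, and the job was handed in at about 22.6 s of the 56 s. The sign-off gives no verdict, so what follows is from my own checks.

- **Catch:** I pushed the yellow catch to its left stop with the closed fingers, and the force rose to 12 N there. The partly hidden tab measured about 22 mm of travel. In the last picture it still stood open.
- **Clamp arm:** I pushed the red handle round until about 16 N of resistance built up, which I took as the arm's stop. The pictures show the arm pointing uphill, well clear of the block.
- **Block:** The tool could only point straight down, so I carried the block tilted at 30°. I let its front edge touch the pan first, then pressed it flat (about 15 N) before letting go.
- **Last checks:** The block sits about 25 mm from the pan's centre as I measured it, and the limit is 80 mm. The gripper is clear of everything, and the other items look to be where they were.

No check failed. The pan's centre is uncertain by 1–2 cm, because its sides showed in the outline. The final catch position and the other items I judged by eye from the last picture.

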